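# Restock the sloping counter jar with orange-capped tubes

## Task

Restock the glass jar that leans on its wooden stand: take the two orange-capped tubes from the wooden rack and feed them one at a time through the narrow neck, so that both lie right inside the jar, then swing the jar's steel lid shut. Be gentle with the glass, leave the green-capped tubes in the rack, and do not disturb the other things on the counter.

Things in the scene. Friction and masses are not known exactly. Their poses are not given: they have to be found in the camera images.
- jar: Clear glass jar fixed on a wooden stand, leaning 30 degrees from vertical towards the robot's side. Origin: centre of its bottom; z along its axis to the mouth, y level, x towards the raised far side with the lid hinge. 195 mm long: body 104 mm across up to z = 118 mm, shoulder up to 148, then a straight neck up to the rim at 195. Inner floor at z = 6 mm. Does not move.
- stand: The jar's fixed wooden stand, foot 190 x 130 x 14 mm (x, y, z), origin near the centre of its underside; the jar leans towards its -x. Boards lie under the jar's lower side and bottom.
- jar_mouth (a point): Centre of the jar's mouth, on its axis in the plane of the rim, about 229 mm above the counter. The neck is 42 mm inside and 52 mm outside diameter, 47 mm long. A steel hinge block 30 mm wide (jar's y) stands outside the neck, 28 to 40 mm to the jar's +x, just below the rim.
- jar_inside (a point): Point on the jar's axis 75 mm above its bottom, the middle of the room inside.
- lid (a joint): Angle of the jar's steel lid (rad): 0 = shut, grows as it opens, at most 2.2; starts open at 1.75 to 2.05. Stiff hinge (0.06 N m): the 60 g lid stays where it is left. Shut, it lies from the hinge towards the jar's -x, 5 mm thick, underside 2 mm above the rim; opening is a positive turn about the jar's y, up and over to +x. To shut it, push it from behind near its tab.
- lid_hinge (a point): On the lid's hinge axis, which runs along the jar's y: 36 mm to +x of the jar's axis and 2 mm above the rim. It lies in the plane of the lid's underside.
- lid_tab (a point): Outer end of the black thumb tab (30 mm wide, 5 mm thick) on the lid, 88 mm from the hinge axis; the steel disc of the lid is 58 mm across, centred 34 mm from the hinge axis.
- rack: Fixed wooden block 64 x 210 x 60 mm (its x, y, z), origin at the centre of its underside, with four square wells 26.5 mm wide and 50 mm deep in a row along its y, at y = -78, -26, 26 and 78 mm.
- orange_tube1: A straight screw-capped aluminium storage tube, 22 mm in diameter and 120 mm long, about 40 g, with a 25 mm orange cap at its top. Origin at the centre of its lower (metal) end, z along the tube towards the cap. It starts upright and loose in one of the rack's four wells, sunk 50 mm, so its lower end is 10 mm and its top 130 mm above the counter.
- orange_tube2: A straight screw-capped aluminium storage tube, 22 mm in diameter and 120 mm long, about 40 g, with a 25 mm orange cap at its top. Origin at the centre of its lower (metal) end, z along the tube towards the cap. It starts upright and loose in one of the rack's four wells, sunk 50 mm, so its lower end is 10 mm and its top 130 mm above the counter.
- green_tube1: A straight screw-capped aluminium storage tube, 22 mm in diameter and 120 mm long, about 40 g, with a 25 mm green cap at its top. Origin at the centre of its lower (metal) end, z along the tube towards the cap. It starts upright and loose in one of the rack's four wells, sunk 50 mm, so its lower end is 10 mm and its top 130 mm above the counter. To be left alone.
- green_tube2: A straight screw-capped aluminium storage tube, 22 mm in diameter and 120 mm long, about 40 g, with a 25 mm green cap at its top. Origin at the centre of its lower (metal) end, z along the tube towards the cap. It starts upright and loose in one of the rack's four wells, sunk 50 mm, so its lower end is 10 mm and its top 130 mm above the counter. To be left alone.
- orange_tube1_mid (a point): The middle of the first orange-capped tube: on its axis, 60 mm from either end.
- orange_tube2_mid (a point): The middle of the second orange-capped tube: on its axis, 60 mm from either end.
- card1: Blank card on a wooden foot, 45 x 85 mm foot, 100 mm tall, loose bystander between rack and jar; origin at the centre of its underside, the card's broad face looks along x.
- card2: Yellow blank card of the same form, loose bystander near the far edge.
- card3: White blank card of the same form, loose bystander near the far edge.
- cup: White cup, 72 mm across and 65 mm tall, loose bystander; origin at the centre of its underside.
There are look-alikes about, which are no part of the job. What is shaped like the orange_tube2 but purple is not meant.

How it is judged:
On the way, in this order (a step that is already met when the one before it is completed fails the run):
1. one orange-capped tube lies right inside the jar (distance between any of orange_tube1_mid, orange_tube2_mid and jar_inside below 0.055 m), for 0.2 s.
2. both orange-capped tubes lie right inside the jar (distance between each of orange_tube1_mid, orange_tube2_mid and jar_inside below 0.055 m), for 0.2 s.
At the end, for the whole second after the job is handed in: Both orange-capped tubes are at rest inside the jar (middle of each within 55 mm of the middle of the jar's inside, so wholly below the neck), they went in one after the other, the lid is shut to within 0.12 rad, and both green-capped tubes are in their wells within 20 mm of where they were (all of step 2 and value of joint lid below 0.12 rad and linear speed of each of orange_tube1, orange_tube2 below 0.03 m/s and distance of each of green_tube1, green_tube2 from where it was at the start of the episode below 0.02 m); the robot touches nothing.
It fails at once if a green-capped tube is pulled from its well or displaced by more than 40 mm (distance of any of green_tube1, green_tube2 from where it was at the start of the episode above 0.04 m).
It fails at once if a bystander (card or cup) is moved more than 30 mm (distance of any of card1, card2, card3, cup from where it was at the start of the episode above 0.03 m).
It fails at once if the jar or its lid is pressed with more than 60 N by the fingers, the arm or an orange tube (contact force between any of the fingers, the arm, orange_tube1, orange_tube2 and jar above 60 N).
It also fails if it takes over 72 s, if anything falls off the work surface, if the arm or the gripper's body presses on something with over 40 N, if the wrist force passes 120 N, or if a joint passes its speed limit or range.

## Robot

A 7-joint arm with a two-finger parallel gripper is mounted at the origin on the work surface. World frame = base frame: x ahead of the robot, y to its left, z up, the work surface at z = 0. Lengths are in m, angles in rad, forces in N, time in s.
With the tool pointing down it reaches from about 0.425 to 0.95 m from the base axis. Payload 4.7 kg.
Tool frame: the origin (TCP) lies on the centre line of the jaws, within the pads' length; the fingertips stand 14 mm ahead of it and the grasp point (between the pads) lies 5 mm behind it; z points along the fingers, y is the line along which they close (so a half turn about z gives the same grasp; the last joint's range is limited). The gripper opens to 85 mm and grips with 20 to 120 N. Pads are 22 mm wide; open, the fingers measure 114 mm over their backs; the gripper's body (76 mm by 85 mm) begins 54 mm behind the grasp point. The pads swing forward as they close: fully open they stand 13 mm farther back than shut.
Start: joints at [-1.22, 0.469, -0.049, 1.532, 0.024, 1.141, -0.082], TCP at [0.25, 0.627, 0.245] pointing down, gripper open.
Joint ranges: [-2.59, 2.59], [-0.33, 1.99], [-1.39, 1.29], [0.1, 2.45], [-1.04, 4.18], [0.21, 1.99], [-2.66, 2.66]. Speed limits (rad/s): [2.57, 2.57, 3.14, 3.14, 3.14, 3.14, 3.14].

## Interface

Orientations are given as [roll, pitch, yaw] about the fixed x, y, z axes, in that order (R = Rz(yaw) Ry(pitch) Rx(roll)).
In Python, from rig import robot gives the robot as it stands. The module is installed in compiled form; this text tells all that it offers.
- The arm moves only by the tool step_arm, never from a script. Its argument "plan" is a list of rows, each a list of 5 numbers: the opening, from 0 (shut) to 1 (fully open), then the shift along the world's x, y, z as a fraction of full scale, then the turn about the world's z as a fraction of full scale. A call has 1 to 8 rows; each row is the pose to reach, as a shift and turn from the pose commanded when the call began; what a row does not reach only later rows make up. Full scale, the value 1, is 0.3 m for a shift and 90 degrees for a turn. A row lasts 1/10 s, in which the tool goes at most 50 mm and 8.59 degrees, less where a joint would pass 70% of its speed; a pose out of reach is approached as far as the arm can. A call with a number of a shift or a turn outside -1 to 1 is refused whole. A call with a gripper value outside its range is refused whole. The fingers move at their own pace and stop on an object; "force" is the grip in N (left out, the last holds). Time passes only in rows, so rows that repeat a pose let the fingers close. It gives the time, the measured TCP pose, the force, the opening and the grip force at its end, in the units of the state.
- robot.get_state(): the state, without advancing time (a new reading comes with each control period).
- robot.capture(name): name is "side" or "top" or "wrist"; returns the picture (480x640x3 uint8, red, green, blue); there is no depth.
- robot.get_calibration(name): a dict with "fx", "fy", "cx", "cy" (pixels), "R" (3x3) and "t" (3): a world point X has camera coordinates R X + t; the wrist camera has in their place "mount" (4x4, takes a point from camera to tool coordinates, whose origin is the TCP and whose axes are the flange's). Camera axes: x right, y down, z forward; pixel columns grow to the right and rows downward; lengths in m; the calibration is good to about 2 mm. A picture is of the moment at which its call begins: read the wrist's pose just before it. get_calibration takes no time and is no camera call.
- robot.close_job(): hands the job in; it is judged then, once.
The state is a dict: "time_s": time; "joints": joint angles; "joint_vel": joint speeds; "effort": joint torques, N m; "tcp_pos": TCP position; "tcp_rot": TCP orientation; "wrist_force": force on the tool from outside, world axes, zero at the start; "ft_torque": the same for the moment, N m; "opening": finger opening in m; "gripper_force": force on a finger pad.
Only numpy, scipy, OpenCV 4.12 (cv2) and the standard library are available. Lean on these libraries where they do the work, as an engineer would, in place of code of your own. Each camera call takes 0.05 s, during which the arm holds its last target. There are 200 camera calls.

## Working session

There is one attempt and no reset: what is moved stays moved. The work goes in short steps, Python scripts to look and compute and a tool call to move; the robot and the scene stay as the last step left them, time stands still between calls to the robot, and variables do not carry over. Pictures are saved under pics/ and viewed, at most 10 in all, crops included, and the job is handed in when it is done.

Besides the shell and the picture viewer there is one more tool, called after ">>>" as name(argument=value, ...), one argument or row to a line, values as JSON. step_arm: Moves the arm, as the interface text tells. Shift numbers are shares of 0.3 m and turn numbers shares of 90 degrees, none past 1 either way. Its arguments: {"type":"object","properties":{"plan":{"type":"array"},"force":{"type":"number"}},"required":["plan"]}

```bash
mkdir -p pics; python3 - <<'E'
from rig import robot
import cv2,json
s=robot.get_state(); print(s)
for n in("side","top"):
    cv2.imwrite(f"pics/{n}0.png",robot.capture(n)[:,:,::-1]); print(n,robot.get_calibration(n))
print(robot.get_calibration("wrist"))
E
```

```text
{'time_s': 0.0, 'joints': array([-1.21986478,  0.46949462, -0.04859497,  1.53368082,  0.02412462,
        1.14097804, -0.08232919]), 'joint_vel': array([-4.44467987e-04, -1.24466023e-03, -5.47137430e-04,  8.29996360e-04,
       -1.17596348e-03,  9.37164022e-04, -7.74554378e-05]), 'effort': array([-1.05154454e-04, -5.10308826e+01, -4.66067204e-02, -2.37723863e+01,
        1.05545431e-02,  7.24238867e-03, -1.24615420e-05]), 'tcp_pos': array([0.25005829, 0.62638726, 0.24423108]), 'tcp_rot': array([-3.13962057e+00,  9.33045385e-05,  2.76177365e+00]), 'wrist_force': array([-0.72584214,  0.21548689,  0.14945186]), 'ft_torque': array([-0.00458384,  0.01384185,  0.04044735]), 'gripper_force': 0.0, 'opening': 0.08535381536762118}
side {'fx': 580.1616627488222, 'fy': 580.1616627488222, 'cx': 310.12736993587856, 'cy': 235.58657192898158, 'R': array([[ 0.97637721, -0.2156713 ,  0.01316936],
       [-0.13097774, -0.6392282 , -0.75778106],
       [ 0.17184985,  0.73815527, -0.65237599]]), 't': array([-0.58569604,  0.18515068,  1.08933648])}
top {'fx': 597.4827870419109, 'fy': 597.4827870419109, 'cx': 308.9300677530631, 'cy': 236.1116735743636, 'R': array([[ 0.02314579, -0.99959461,  0.01657945],
       [-0.98379776, -0.02572284, -0.17742691],
       [ 0.17778146, -0.01220414, -0.98399432]]), 't': array([-0.05295316,  0.62795959,  1.23901439])}
{'fx': 361.8350372681587, 'fy': 361.8350372681587, 'cx': 322.9850694446617, 'cy': 237.2294113163498, 'mount': array([[-4.66231719e-04, -9.56929654e-01, -2.90319513e-01,
         7.41526060e-02],
       [ 9.99999861e-01, -5.17781750e-04,  1.00747816e-04,
        -6.64623630e-04],
       [-2.46730719e-04, -2.90319426e-01,  9.56929762e-01,
        -1.28205648e-01],
       [ 0.00000000e+00,  0.00000000e+00,  0.00000000e+00,
         1.00000000e+00]])}
```

View pics/top0.png

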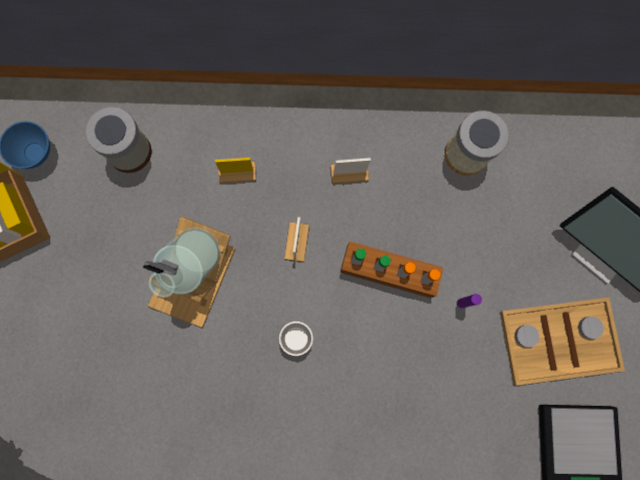

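View pics/side0.png

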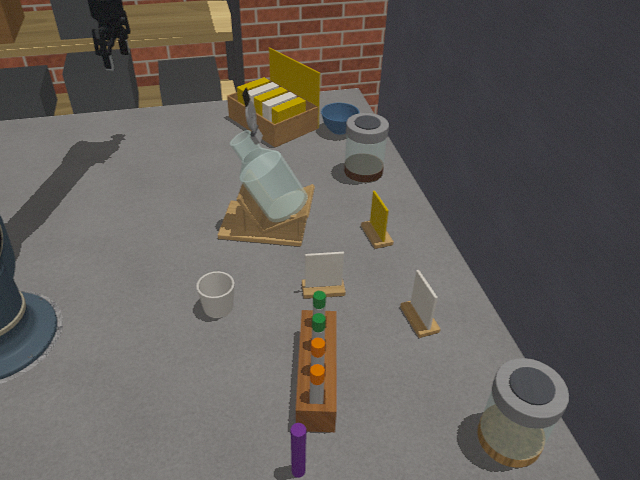

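The top view shows the rack with greens at (360,255) and (384,262), and oranges at (409,268) and (435,275). The jar's mouth is near (163,285), card1 at (297,242) and the cup at (296,339). Next: enlarged crops of the jar in both views, plus cap rays.

```bash
cat > h.py <<'E'
import numpy as np,cv2
from rig import robot
from scipy.spatial.transform import Rotation as Ro
def cam(n,s=None):
    c=robot.get_calibration(n)
    if n!="wrist": return c,np.array(c["R"]).T,-np.array(c["R"]).T@c["t"]
    s=s or robot.get_state(); M=c["mount"]; R=Ro.from_euler("xyz",s["tcp_rot"]).as_matrix()
    return c,R@M[:3,:3],s["tcp_pos"]+R@M[:3,3]
def ray(n,uv,s=None):
    c,R,o=cam(n,s); d=R@np.array([(uv[0]-c["cx"])/c["fx"],(uv[1]-c["cy"])/c["fy"],1]); return o,d/np.linalg.norm(d)
def onz(n,uv,z,s=None):
    o,d=ray(n,uv,s); return o+d*(z-o[2])/d[2]
def tri(a,b):
    A=np.zeros((3,3));B=np.zeros(3)
    for n,uv in(a,b):
        o,d=ray(n,uv);P=np.eye(3)-np.outer(d,d);A+=P;B+=P@o
    X=np.linalg.solve(A,B); return X,[round(float(np.linalg.norm(np.cross(X-ray(*q)[0],ray(*q)[1]))),4) for q in(a,b)]
def proj(n,X,s=None):
    c,R,o=cam(n,s); p=R.T@(np.asarray(X)-o); return np.array([c["fx"]*p[0]/p[2]+c["cx"],c["fy"]*p[1]/p[2]+c["cy"]])
def blobs(rgb,lo,hi,amin=20):
    m=cv2.inRange(cv2.cvtColor(rgb,cv2.COLOR_RGB2HSV),lo,hi)
    n,_,st,ce=cv2.connectedComponentsWithStats(m)
    return [(ce[i].round(1),st[i]) for i in range(1,n) if st[i][4]>=amin]
E
python3 - <<'E'
from h import *
for n in("top","side"):
    im=cv2.imread(f"pics/{n}0.png")[:,:,::-1]
    for nm,lo,hi in(("or",(8,220,150),(16,255,255)),("gr",(50,150,40),(85,255,255))):
        for c,st in blobs(im,lo,hi): print(n,nm,c,st,onz(n,c,.125).round(4))
t=cv2.imread("pics/top0.png")[215:330,140:240]; s=cv2.imread("pics/side0.png")[80:245,215:320]
a=cv2.resize(t,None,fx=4,fy=4,interpolation=3); b=cv2.resize(s,None,fx=3.6,fy=3.6,interpolation=3)
o=np.zeros((600,800,3),np.uint8); o[:460,:400]=a; o[:594,410:410+378]=b[:594]
cv2.imwrite("pics/jar.png",o)
E
```

```text
top or [409.8 267.1] [405 262  11  11  99] [ 0.5579 -0.2437  0.125 ]
top or [434.7 274. ] [430 269  11  11  97] [ 0.545  -0.2945  0.125 ]
top gr [359.9 254.1] [355 249  11  11  89] [ 0.5821 -0.1416  0.125 ]
top gr [384.3 261. ] [379 256  11  11  88] [ 0.5691 -0.1916  0.125 ]
top gr [583.8 478.2] [571 477  29   3  72] [ 0.1568 -0.577   0.125 ]
side gr [319.4 295.8] [314 291  11  14  89] [ 0.5835 -0.1411  0.125 ]
side gr [318.5 318.6] [313 313  12  15 108] [ 0.5702 -0.1913  0.125 ]
```

View pics/jar.png

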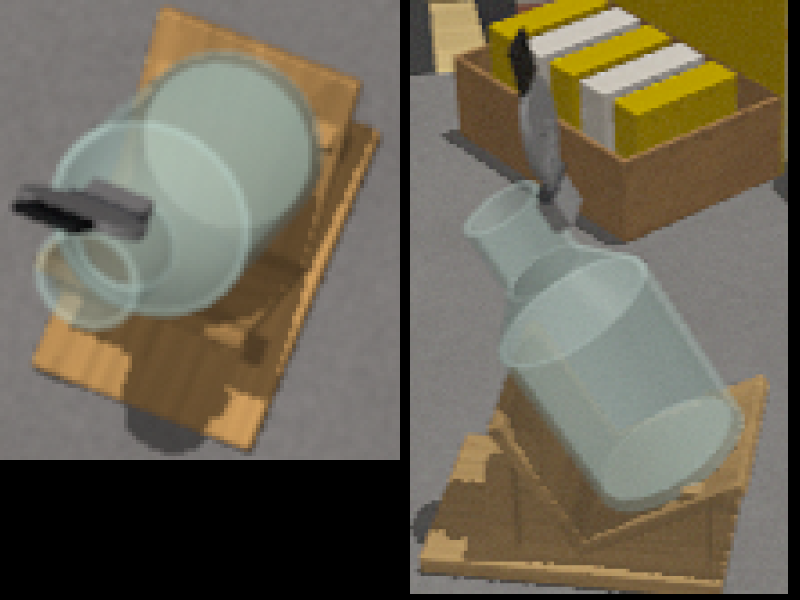

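The crop shows the mouth rim centred at top pixel (161.5,284.8) and side pixel (240.6,138.1). The stand's front corners are at top-crop (35,365) and (252,450), and its right rear corner is at (380,132). The lid is open, with its tab tip near top (143.5,266.5).

```bash
python3 - <<'E'
from h import *
m,e=tri(("top",(161.5,284.75)),("side",(240.6,138.1))); print("mouth",m,e, onz("top",(161.5,284.75),.229))
t,e=tri(("top",(143.5,266.5)),("side",(245.6,89.7))); print("tab",t,e)
P=[onz("top",(140+x/4,215+y/4),.014)[:2] for x,y in((35,365),(252,450),(380,132))]
for a,b in((0,1),(1,2)):
    d=P[b]-P[a]; print(np.linalg.norm(d),np.degrees(np.arctan2(d[1],d[0])))
# hinge-to-tab check from yaw
y=np.radians(-21)
print("front mid",(P[0]+P[1])/2)
im=cv2.imread("pics/side0.png")[:,:,::-1]
for c,st in blobs(im,(5,200,150),(18,255,255)): print(c,st,onz("side",c,.12))
print("cup",onz("top",(296,339),.06),"card1",onz("top",(297,242),.05), "purple",onz("top",(472,300),.1))
E
```

```text
mouth [0.50067849 0.23450778 0.22616744] [0.0005, 0.0005] [0.49989134 0.23386115 0.229     ]
tab [0.51974855 0.2428533  0.32917552] [0.0009, 0.0009]
0.12812574545825003 -109.64507548801258
0.18708494710071022 -19.20409654990486
front mid [0.45041653 0.2479552 ]
[317.8 342.7] [311 338  14  11 118] [ 0.55865643 -0.23642068  0.12      ]
[317.  369.8] [310 364  15  12 138] [ 0.54558475 -0.28744378  0.12      ]
cup [ 0.4085937  -0.01539562  0.06      ] card1 [ 0.61657689 -0.01190894  0.05      ] purple [ 0.49605477 -0.3765961   0.1       ]
```

>>> step_arm(
  plan=[
    [1,0,0,0.5,0],
    [1,0,0,0.5,0],
    [1,0,0,0.5,0],
    [1,0.3,-0.6,0.5,-0.3],
    [1,0.3,-0.6,0.5,-0.3],
    [1,0.3,-0.6,0.5,-0.3],
    [1,0.3,-0.6,0.5,-0.3],
    [1,0.3,-0.6,0.5,-0.3],
  ],
)

```text
time_s: 0.9
tcp_pos: [0.3453, 0.4399, 0.396]
tcp_rot: [3.141, 0.003, 2.278]
wrist_force: [1.3, 0.3, 0.3]
opening: 0.0851
gripper_force: 0.0
```

>>> step_arm(
  plan=[
    [1,0.3,-1,0,-0.4],
    [1,0.3,-1,0,-0.4],
    [1,0.3,-1,0,-0.4],
    [1,0.3,-1,0,-0.4],
    [1,0.3,-1,0,-0.4],
    [1,0.3,-1,0,-0.4],
    [1,0.3,-1,0,-0.4],
    [1,0.3,-1,0,-0.4],
  ],
)

```text
time_s: 1.7
tcp_pos: [0.4307, 0.145, 0.3954]
tcp_rot: [3.141, -0.0, 1.657]
wrist_force: [0.2, 0.1, 0.3]
opening: 0.0855
gripper_force: 0.0
```

>>> step_arm(
  plan=[
    [1,0.4,-1,0,-0.2],
    [1,0.4,-1,0,-0.2],
    [1,0.4,-1,0,-0.2],
    [1,0.4,-1,0,-0.2],
    [1,0.4,-1,0,-0.2],
    [1,0.4,-1,0,-0.2],
    [1,0.4,-1,0,-0.2],
    [1,0.4,-1,0,-0.2],
  ],
)

```text
time_s: 2.5
tcp_pos: [0.5514, -0.1542, 0.3943]
tcp_rot: [-3.141, 0.002, 1.345]
wrist_force: [-0.1, 0.6, 0.6]
opening: 0.0852
gripper_force: 0.0
```

>>> step_arm(
  plan=[
    [1,-0.02,-0.47,0,0],
    [1,-0.02,-0.47,0,0],
    [1,-0.02,-0.47,0,0],
    [1,-0.02,-0.47,-0.58,0],
    [1,-0.02,-0.47,-0.58,0],
    [1,-0.02,-0.47,-0.58,0],
    [1,-0.02,-0.47,-0.58,0],
    [1,-0.02,-0.47,-0.58,0],
  ],
)

```text
time_s: 3.3
tcp_pos: [0.5438, -0.2887, 0.2165]
tcp_rot: [-3.133, -0.004, 1.353]
wrist_force: [0.3, 0.3, 0.5]
opening: 0.0855
gripper_force: 0.0
```

```bash
python3 - <<'E'
from h import *
s=robot.get_state(); im=robot.capture("wrist"); cv2.imwrite("pics/w1.png",im[:,:,::-1])
print(s["tcp_pos"],s["tcp_rot"])
for c,st in blobs(im,(5,200,130),(18,255,255),100): print(c,st,onz("wrist",c,.13,s),onz("wrist",c,.12,s))
print(proj("wrist",(.545,-.2945,.13),s),proj("wrist",(.558,-.2437,.13),s))
E
```

```text
[ 0.54380734 -0.28873178  0.21651543] [-3.13257764 -0.003764    1.35279568]
[328.49581956 258.44069991] [331.73783865 174.78354857]
```

View pics/w1.png

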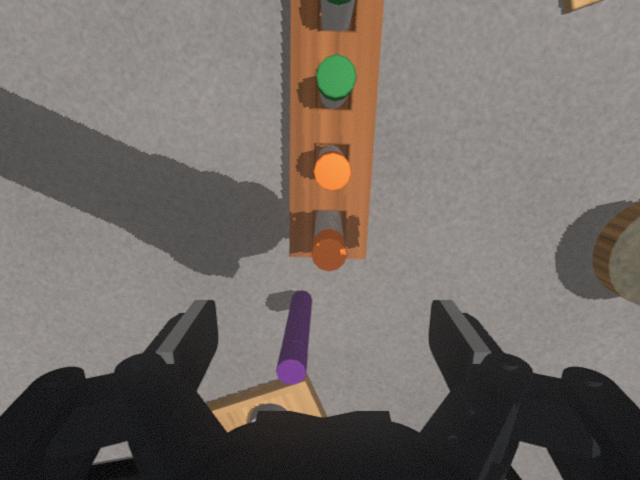

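The wrist view shows the orange caps at (329,251), which is shaded, and (333,171). The purple look-alike's top is at (291,372) and is not between the fingers.

```bash
python3 - <<'E'
from h import *
s=robot.get_state()
for c in((329.5,249.5),(332.5,171)): print(onz("wrist",c,.13,s))
print("purple",onz("wrist",(291,372),.12,s),s["tcp_pos"],s["tcp_rot"])
E
```

```text
[ 0.54836741 -0.29189299  0.13      ]
[ 0.56059254 -0.24404264  0.13      ]
purple [ 0.49959374 -0.38265488  0.12      ] [ 0.54506085 -0.29054594  0.21954257] [-3.13785386e+00 -2.06996762e-03  1.35213955e+00]
```

>>> step_arm(
  plan=[
    [1,0.01,0,-0.18,0],
    [1,0.01,0,-0.36,0],
    [1,0.01,0,-0.36,0],
    [1,0.01,0,-0.36,0],
    [0,0.01,0,-0.36,0],
    [0,0.01,0,-0.36,0],
    [0,0.01,0,-0.36,0],
    [0,0.01,0,-0.36,0],
  ],
  force=30,
)

```text
time_s: 4.15
tcp_pos: [0.5478, -0.2944, 0.1147]
tcp_rot: [3.139, 0.0, 1.348]
wrist_force: [-0.5, 0.0, -0.1]
opening: 0.0279
gripper_force: 0.0
```

>>> step_arm(
  plan=[
    [0,0,0,0,0],
    [0,0,0,0,0],
    [0,0,0,0,0],
    [0,0,0,0,0],
  ],
)

```text
time_s: 4.55
tcp_pos: [0.5476, -0.2945, 0.1143]
tcp_rot: [3.14, -0.0, 1.348]
wrist_force: [-1.5, -0.3, 5.3]
opening: 0.0213
gripper_force: 30.1
```

>>> step_arm(
  plan=[
    [0,0,0,0.15,0],
    [0,0,0,0.3,0],
    [0,0,0,0.45,0],
    [0,0,0,0.6,0],
    [0,0,0,0.8,0],
    [0,0,0,0.98,0],
    [0,0,0,0.98,0],
    [0,0,0,0.98,0],
  ],
)

```text
time_s: 5.35
tcp_pos: [0.5477, -0.2949, 0.4097]
tcp_rot: [3.137, 0.001, 1.348]
wrist_force: [-1.0, 0.4, -0.7]
opening: 0.0211
gripper_force: 30.0
```

>>> step_arm(
  plan=[
    [0,-0.15,0.9,0,0.1],
    [0,-0.15,0.9,0,0.2],
    [0,-0.15,0.9,0,0.3],
    [0,-0.15,0.9,0,0.4],
    [0,-0.15,0.9,0,0.5],
    [0,-0.15,0.9,0,0.55],
    [0,-0.15,0.9,0,0.6],
    [0,-0.15,0.9,0,0.6],
  ],
)

```text
time_s: 6.15
tcp_pos: [0.5011, -0.0228, 0.4048]
tcp_rot: [-3.138, -0.003, 2.293]
wrist_force: [-0.4, 0.4, -0.5]
opening: 0.0212
gripper_force: 30.0
```

>>> step_arm(
  plan=[
    [0,-0.15,0.9,0,0.1],
    [0,-0.15,0.9,0,0.2],
    [0,-0.15,0.9,0,0.327],
    [0,-0.15,0.9,0,0.327],
    [0,-0.15,0.9,0,0.327],
    [0,-0.15,0.9,0,0.327],
    [0,-0.15,0.9,0,0.327],
    [0,-0.15,0.9,0,0.327],
  ],
)

```text
time_s: 6.95
tcp_pos: [0.4573, 0.2449, 0.4057]
tcp_rot: [-3.138, -0.001, 2.802]
wrist_force: [0.6, -0.5, -0.9]
opening: 0.021
gripper_force: 30.0
```

```bash
python3 - <<'E'
from h import *
s=robot.get_state(); print(s["tcp_pos"],s["tcp_rot"],s["opening"])
im=robot.capture("wrist"); si=robot.capture("side")
o=np.zeros((480,800,3),np.uint8); o[:,:480]=im[:,80:560]; o[:320,480:]=cv2.resize(si[40:200,180:340],(320,320),interpolation=2)
cv2.imwrite("pics/w2.png",o[:,:,::-1])
E
```

```text
[0.45731918 0.24488514 0.40570469] [-3.13848519e+00 -1.14881963e-03  2.80208917e+00] 0.021036236930794254
```

View pics/w2.png

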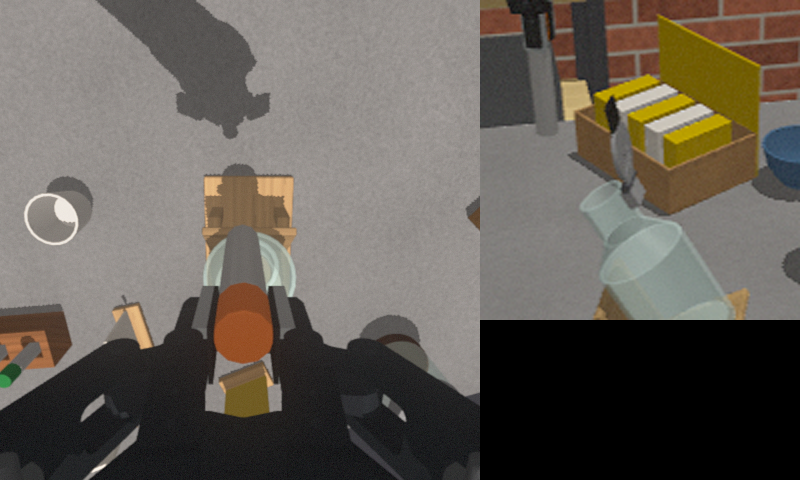

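The wrist view shows the tube hanging vertical, with the stand's front corners at crop (205,178) and (293,178). The jar body spans crop columns 205 to 296, and the lid is unchanged in the side view. Checking lateral alignment.

```bash
python3 - <<'E'
from h import *
s=robot.get_state(); print(s["tcp_pos"],s["tcp_rot"])
yj=np.array([.332,.943])
A=onz("wrist",(285,177),.014,s)[:2];B=onz("wrist",(373.5,177),.014,s)[:2]
d=B-A;print(A,B,np.linalg.norm(d),np.degrees(np.arctan2(d[1],d[0])),"mid",(A+B)/2,"lat of mid vs mouth",((A+B)/2-[.5,.234])@yj)
print("jar body lat",(onz("wrist",(330,270),.15,s)[:2]-[.5,.234])@yj, "tcp lat",(s["tcp_pos"][:2]-[.5,.234])@yj)
print("mouth proj",proj("wrist",(.5,.234,.229),s), "top view", proj("top",(.5,.234,.229)))
for z in(.3,.4):print(proj("wrist",np.r_[s["tcp_pos"][:2],z],s))
im=cv2.imread("pics/w2.png"); t=robot.capture("top")[:,:,::-1]
o=np.zeros((480,800,3),np.uint8);o[:,:400]=cv2.resize(im[200:320,190:290],(400,480),interpolation=3);o[:,400:]=cv2.resize(t[245:325,125:192],(400,480),interpolation=3)
cv2.imwrite("pics/w2b.png",o)
E
```

```text
[0.45787867 0.2437473  0.40658664] [-3.14001388e+00 -3.91530565e-04  2.79981648e+00]
[0.43316796 0.19355045] [0.4756706  0.31291766] 0.12670834532884526 70.40090290138126 mid [0.45441928 0.25323406] lat of mid vs mouth 0.003004918809041008
jar body lat 0.0019138407142044974 tcp lat -0.004792581777442449
mouth proj [329.46762334 263.12440093] top view [161.42832299 284.68919855]
[324.16552849 241.42540178]
[324.59605364 313.79390548]
```

View pics/w2b.png

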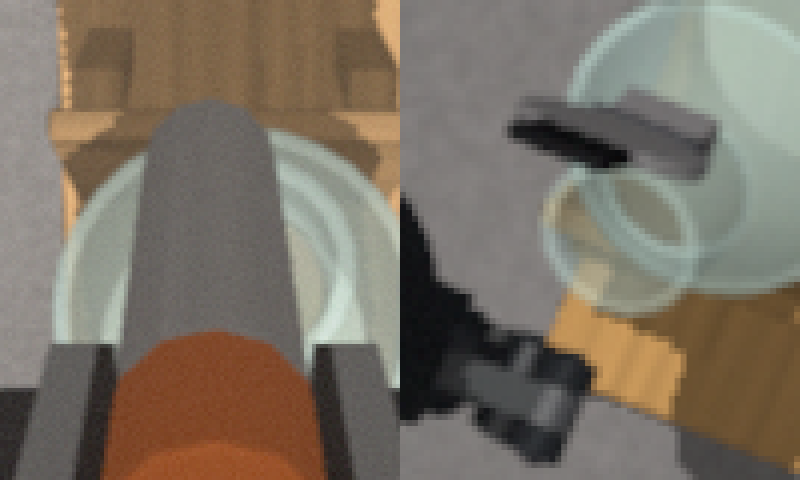

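The wrist crop puts the mouth's right edge at column 355, and the top crop shows the mouth circle centred at (621,240). Both agree with mouth (0.500, 0.234) to about 2 mm.

>>> step_arm(
  plan=[
    [0,0.06,-0.015,-0.08,0],
    [0,0.13,-0.029,-0.155,0],
    [0,0.13,-0.029,-0.155,0],
    [0,0.13,-0.029,-0.155,0],
    [0,0.13,-0.029,-0.2,0],
    [0,0.13,-0.029,-0.25,0],
    [0,0.13,-0.029,-0.29,0],
    [0,0.13,-0.029,-0.29,0],
  ],
)

```text
time_s: 7.9
tcp_pos: [0.4967, 0.2377, 0.3213]
tcp_rot: [3.139, 0.002, 2.804]
wrist_force: [0.3, -0.1, 3.2]
opening: 0.021
gripper_force: 31.0
```

```bash
python3 - <<'E'
from h import *
a=robot.capture("top")[230:330,110:210];b=robot.capture("side")[30:190,190:320]
o=np.zeros((500,800,3),np.uint8);o[:400,:400]=cv2.resize(a,(400,400),interpolation=3);o[:,400:]=cv2.resize(b,(400,500),interpolation=3)
cv2.imwrite("pics/in1.png",o[:,:,::-1]);print(robot.get_state()["tcp_pos"])
E
```

```text
[0.49671102 0.23780799 0.32138235]
```

View pics/in1.png

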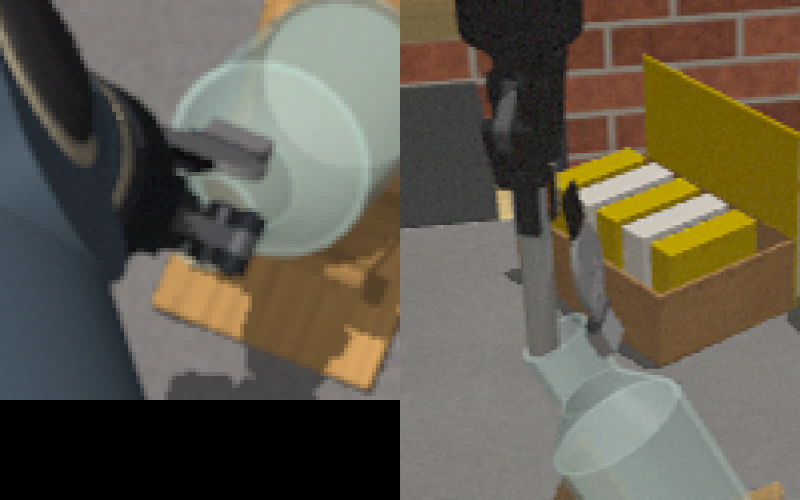

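The side view shows the tube's lower end resting on the low rim, with about 3 N upward on the wrist. I'll lift it, shift about 7 mm towards the hinge side, and lower again.

>>> step_arm(
  plan=[
    [0,0,0,0.03,0],
    [0,0.02,-0.014,0.03,0],
    [0,0.02,-0.014,0.03,0],
    [0,0.02,-0.014,0,0],
    [0,0.02,-0.014,-0.02,0],
    [0,0.02,-0.014,-0.035,0],
    [0,0.02,-0.014,-0.035,0],
    [0,0.02,-0.014,-0.035,0],
  ],
)

```text
time_s: 8.8
tcp_pos: [0.5024, 0.233, 0.3097]
tcp_rot: [-3.142, 0.0, 2.804]
wrist_force: [1.7, -0.4, -0.7]
opening: 0.021
gripper_force: 30.6
```

>>> step_arm(
  plan=[
    [0,0,0,-0.015,0],
    [0,0,0,-0.03,0],
    [0,0,0,-0.03,0],
  ],
)

```text
time_s: 9.1
tcp_pos: [0.5032, 0.2335, 0.3013]
tcp_rot: [3.139, 0.002, 2.804]
wrist_force: [2.5, 0.5, 0.8]
opening: 0.0214
gripper_force: 30.8
```

>>> step_arm(
  plan=[
    [0,-0.02,0.007,0,0],
    [0,-0.04,0.014,0,0],
    [0,-0.06,0.021,0,0],
    [0,-0.06,0.021,0,0],
  ],
)

```text
time_s: 9.5
tcp_pos: [0.4828, 0.2396, 0.3007]
tcp_rot: [-3.141, -0.001, 2.806]
wrist_force: [2.4, -0.9, 2.3]
opening: 0.0209
gripper_force: 31.0
```

>>> step_arm(
  plan=[
    [0,-0.02,0.007,-0.01,0],
    [0,-0.04,0.014,-0.02,0],
    [0,-0.06,0.021,-0.03,0],
    [0,-0.08,0.028,-0.04,0],
    [0,-0.095,0.033,-0.05,0],
    [0,-0.095,0.033,-0.05,0],
  ],
)

```text
time_s: 10.1
tcp_pos: [0.4545, 0.2495, 0.2852]
tcp_rot: [-3.141, -0.001, 2.805]
wrist_force: [0.9, -0.1, 1.3]
opening: 0.0212
gripper_force: 31.6
```

```bash
python3 - <<'E'
from h import *
a=robot.capture("wrist");b=robot.capture("side")[30:190,190:320]
o=np.zeros((500,800,3),np.uint8);o[:300,:400]=cv2.resize(a,(400,300));o[:,400:]=cv2.resize(b,(400,500),interpolation=3)
cv2.imwrite("pics/in2.png",o[:,:,::-1]);print(robot.get_state()["tcp_pos"])
E
```

```text
[0.45488942 0.24932527 0.28529695]
```

View pics/in2.png

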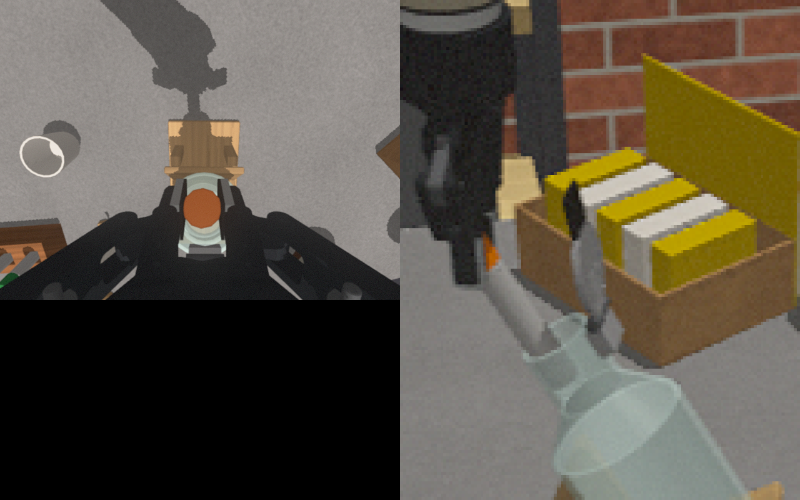

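The side view shows the tube tilted in line with the neck, its end inside, with the lid clear. I'll push it along the axis.

>>> step_arm(
  plan=[
    [0,0.011,-0.004,-0.02,0],
    [0,0.022,-0.008,-0.04,0],
    [0,0.033,-0.011,-0.06,0],
    [0,0.044,-0.015,-0.08,0],
    [0,0.055,-0.019,-0.1,0],
    [0,0.055,-0.019,-0.1,0],
  ],
)

```text
time_s: 10.8
tcp_pos: [0.4721, 0.2429, 0.2546]
tcp_rot: [-3.14, -0.001, 2.803]
wrist_force: [-0.9, -0.5, -0.8]
opening: 0.0211
gripper_force: 31.6
```

>>> step_arm(
  plan=[
    [0.6,0,0,0,0],
    [0.6,0,0,0,0],
    [0.6,0,0,0,0],
    [0.6,0,0,0,0],
    [0.6,-0.1,0.035,0.1,0],
    [0.6,-0.15,0.05,0.3,0],
    [0.6,-0.15,0.05,0.5,0],
    [0.6,-0.15,0.05,0.5,0],
  ],
)

```text
time_s: 11.6
tcp_pos: [0.4278, 0.2595, 0.4112]
tcp_rot: [3.134, 0.004, 2.805]
wrist_force: [0.8, -0.0, -0.2]
opening: 0.0513
gripper_force: 0.0
```

```bash
python3 - <<'E'
from h import *
a=robot.capture("wrist");b=robot.capture("side")[70:230,190:320]
o=np.zeros((500,800,3),np.uint8);o[:300,:400]=cv2.resize(a,(400,300));o[:,400:]=cv2.resize(b,(400,500),interpolation=3)
cv2.imwrite("pics/in3.png",o[:,:,::-1]);print(robot.get_state()["tcp_pos"])
E
```

```text
[0.42829081 0.25946473 0.41020374]
```

View pics/in3.png

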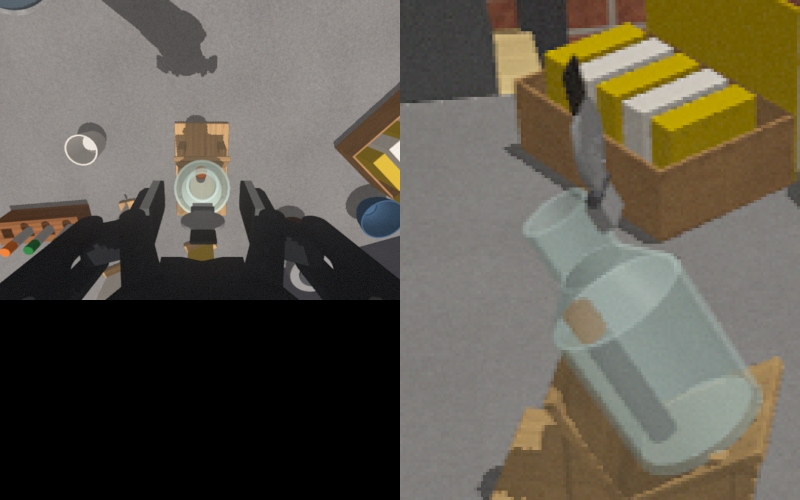

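Tube 1 lies wholly inside the jar, and the lid is still open and clear. Going back for tube 2.

>>> step_arm(
  plan=[
    [0.6,0.2,-0.9,0,-0.1],
    [0.6,0.2,-0.9,0,-0.2],
    [0.8,0.2,-0.9,0,-0.3],
    [1,0.2,-0.9,0,-0.4],
    [1,0.2,-0.9,0,-0.5],
    [1,0.2,-0.9,0,-0.55],
    [1,0.2,-0.9,0,-0.55],
    [1,0.2,-0.9,0,-0.55],
  ],
)

```text
time_s: 12.5
tcp_pos: [0.4868, -0.0115, 0.4048]
tcp_rot: [-3.14, -0.001, 1.94]
wrist_force: [0.0, 1.0, 0.7]
opening: 0.0854
gripper_force: 0.0
```

>>> step_arm(
  plan=[
    [1,0.237,-0.778,0,-0.1],
    [1,0.237,-0.778,0,-0.2],
    [1,0.237,-0.778,0,-0.3],
    [1,0.237,-0.778,0,-0.378],
    [1,0.237,-0.778,0,-0.378],
    [1,0.237,-0.778,0,-0.378],
    [1,0.237,-0.778,0,-0.378],
    [1,0.237,-0.778,0,-0.378],
  ],
)

```text
time_s: 13.3
tcp_pos: [0.5589, -0.2422, 0.4051]
tcp_rot: [-3.14, -0.002, 1.351]
wrist_force: [-0.3, 0.6, -0.4]
opening: 0.0855
gripper_force: 0.0
```

>>> step_arm(
  plan=[
    [1,0,0,-0.2,0],
    [1,0,0,-0.4,0],
    [1,0,0,-0.6,0],
    [1,0,0,-0.65,0],
    [1,0,0,-0.65,0],
    [1,0,0,-0.65,0],
    [1,0,0,-0.65,0],
    [1,0,0,-0.65,0],
  ],
)

```text
time_s: 14.1
tcp_pos: [0.5598, -0.2453, 0.2138]
tcp_rot: [3.136, 0.0, 1.347]
wrist_force: [-0.4, 0.6, -0.2]
opening: 0.0852
gripper_force: 0.0
```

```bash
python3 - <<'E'
from h import *
s=robot.get_state(); im=robot.capture("wrist"); print(s["tcp_pos"],s["tcp_rot"])
for c,st in blobs(im,(5,190,60),(13,255,255),300):
    if st[4]<4000: print(c,st,onz("wrist",c,.13,s),onz("wrist",c,.12,s))
print(proj("wrist",(.559,-.244,.13),s))
E
```

```text
[ 0.55983451 -0.24531801  0.21376637] [3.13635026e+00 2.03012032e-05 1.34721626e+00]
[320.94649815 249.6228128 ]
```

>>> step_arm(
  plan=[
    [1,0,0,-0.15,0],
    [1,0,0,-0.33,0],
    [1,0,0,-0.33,0],
    [1,0,0,-0.33,0],
    [0,0,0,-0.33,0],
    [0,0,0,-0.33,0],
    [0,0,0,-0.33,0],
    [0,0,0,-0.33,0],
  ],
)

```text
time_s: 14.95
tcp_pos: [0.5589, -0.2451, 0.113]
tcp_rot: [3.14, -0.0, 1.347]
wrist_force: [0.1, 0.4, 0.6]
opening: 0.0282
gripper_force: 0.0
```

>>> step_arm(
  plan=[
    [0,0,0,0,0],
    [0,0,0,0,0],
    [0,0,0,0,0],
    [0,0,0,0,0],
  ],
)

```text
time_s: 15.35
tcp_pos: [0.5587, -0.2451, 0.1128]
tcp_rot: [3.14, -0.0, 1.346]
wrist_force: [-0.5, 0.6, 6.4]
opening: 0.0214
gripper_force: 29.2
```

>>> step_arm(
  plan=[
    [0,0,0,0.15,0],
    [0,0,0,0.3,0],
    [0,0,0,0.45,0],
    [0,0,0,0.6,0],
    [0,0,0,0.8,0],
    [0,0,0,0.98,0],
    [0,0,0,0.98,0],
    [0,0,0,0.98,0],
  ],
)

```text
time_s: 16.15
tcp_pos: [0.5589, -0.2456, 0.4081]
tcp_rot: [3.137, 0.0, 1.346]
wrist_force: [0.0, 0.1, -1.5]
opening: 0.0213
gripper_force: 30.2
```

>>> step_arm(
  plan=[
    [0,-0.17,0.82,0,0.1],
    [0,-0.17,0.82,0,0.2],
    [0,-0.17,0.82,0,0.3],
    [0,-0.17,0.82,0,0.4],
    [0,-0.17,0.82,0,0.5],
    [0,-0.17,0.82,0,0.55],
    [0,-0.17,0.82,0,0.6],
    [0,-0.17,0.82,0,0.6],
  ],
)

```text
time_s: 16.95
tcp_pos: [0.5062, 0.0019, 0.4033]
tcp_rot: [-3.138, -0.002, 2.29]
wrist_force: [1.0, 0.2, -0.7]
opening: 0.0212
gripper_force: 30.2
```

>>> step_arm(
  plan=[
    [0,-0.17,0.82,0,0.1],
    [0,-0.17,0.82,0,0.2],
    [0,-0.17,0.82,0,0.328],
    [0,-0.17,0.82,0,0.328],
    [0,-0.17,0.82,0,0.328],
    [0,-0.17,0.82,0,0.328],
    [0,-0.17,0.82,0,0.328],
    [0,-0.17,0.82,0,0.328],
  ],
)

```text
time_s: 17.75
tcp_pos: [0.4567, 0.2453, 0.4048]
tcp_rot: [-3.14, -0.001, 2.801]
wrist_force: [-0.2, -0.5, 0.2]
opening: 0.0209
gripper_force: 30.2
```

>>> step_arm(
  plan=[
    [0,0,0,0,0],
  ],
)

```text
time_s: 17.85
tcp_pos: [0.4569, 0.2451, 0.4055]
tcp_rot: [-3.141, -0.0, 2.8]
wrist_force: [0.2, -0.3, 0.2]
opening: 0.0207
gripper_force: 30.2
```

>>> step_arm(
  plan=[
    [0,0.07,-0.02,-0.07,0],
    [0,0.153,-0.04,-0.15,0],
    [0,0.153,-0.04,-0.15,0],
    [0,0.153,-0.04,-0.18,0],
    [0,0.153,-0.04,-0.22,0],
    [0,0.153,-0.04,-0.26,0],
    [0,0.153,-0.04,-0.29,0],
    [0,0.153,-0.04,-0.29,0],
  ],
)

```text
time_s: 18.65
tcp_pos: [0.5011, 0.235, 0.3173]
tcp_rot: [-3.14, -0.002, 2.805]
wrist_force: [0.1, -0.1, -0.3]
opening: 0.0213
gripper_force: 30.2
```

>>> step_arm(
  plan=[
    [0,0,0,-0.02,0],
    [0,0,0,-0.035,0],
    [0,0,0,-0.035,0],
  ],
)

```text
time_s: 18.95
tcp_pos: [0.503, 0.2348, 0.3083]
tcp_rot: [3.141, 0.002, 2.804]
wrist_force: [2.1, -1.1, -0.6]
opening: 0.0207
gripper_force: 30.2
```

Same as the first insertion: no upward load. I'll repeat the lower, tilt and advance.

>>> step_arm(
  plan=[
    [0,0,0,-0.015,0],
    [0,0,0,-0.025,0],
    [0,0,0,-0.025,0],
    [0,-0.02,0.006,-0.025,0],
    [0,-0.04,0.012,-0.025,0],
    [0,-0.06,0.017,-0.025,0],
    [0,-0.06,0.017,-0.025,0],
  ],
)

```text
time_s: 19.65
tcp_pos: [0.4827, 0.2405, 0.3006]
tcp_rot: [-3.141, -0.001, 2.806]
wrist_force: [1.3, -0.4, 1.6]
opening: 0.0212
gripper_force: 30.1
```

>>> step_arm(
  plan=[
    [0,-0.02,0.007,-0.01,0],
    [0,-0.04,0.014,-0.02,0],
    [0,-0.06,0.021,-0.03,0],
    [0,-0.08,0.028,-0.04,0],
    [0,-0.095,0.033,-0.05,0],
    [0,-0.095,0.033,-0.05,0],
  ],
)

```text
time_s: 20.25
tcp_pos: [0.4547, 0.2504, 0.2853]
tcp_rot: [-3.141, -0.001, 2.805]
wrist_force: [0.7, -0.4, 1.5]
opening: 0.021
gripper_force: 30.7
```

>>> step_arm(
  plan=[
    [0,0.011,-0.004,-0.02,0],
    [0,0.022,-0.008,-0.04,0],
    [0,0.033,-0.011,-0.06,0],
    [0,0.033,-0.011,-0.06,0],
  ],
)

```text
time_s: 20.65
tcp_pos: [0.4657, 0.246, 0.2663]
tcp_rot: [-3.139, -0.001, 2.803]
wrist_force: [0.5, 0.2, -0.6]
opening: 0.021
gripper_force: 30.5
```

>>> step_arm(
  plan=[
    [0,0.011,-0.004,-0.02,0],
    [0,0.022,-0.008,-0.04,0],
    [0,0.022,-0.008,-0.04,0],
  ],
)

```text
time_s: 20.95
tcp_pos: [0.4724, 0.2439, 0.2548]
tcp_rot: [-3.14, -0.0, 2.804]
wrist_force: [1.4, -0.9, 0.2]
opening: 0.0212
gripper_force: 30.5
```

>>> step_arm(
  plan=[
    [0.6,0,0,0,0],
    [0.6,0,0,0,0],
    [0.6,0,0,0,0],
    [0.6,0,0,0,0],
    [0.6,-0.1,0.035,0.1,0],
    [0.6,-0.15,0.05,0.3,0],
    [0.6,-0.15,0.05,0.5,0],
    [0.6,-0.15,0.05,0.5,0],
  ],
)

```text
time_s: 21.75
tcp_pos: [0.4277, 0.2604, 0.4111]
tcp_rot: [3.134, 0.004, 2.805]
wrist_force: [-0.1, 0.1, -0.4]
opening: 0.0512
gripper_force: 0.0
```

```bash
python3 - <<'E'
from h import *
a=robot.capture("wrist");b=robot.capture("side")[70:230,190:320]
o=np.zeros((500,800,3),np.uint8);o[:300,:400]=cv2.resize(a,(400,300));o[:,400:]=cv2.resize(b,(400,500),interpolation=3)
cv2.imwrite("pics/in4.png",o[:,:,::-1])
# numeric check: compare with after tube 1
p=cv2.imread("pics/in3.png")[:,400:]; q=o[:,:,::-1][:,400:]
d=cv2.absdiff(p,q).max(2)>40; ys,xs=np.where(d); print(d.sum(), np.percentile(xs,[2,50,98]),np.percentile(ys,[2,50,98]))
hsv=cv2.cvtColor(b,cv2.COLOR_RGB2HSV)
m=cv2.inRange(hsv,(5,60,120),(16,170,200)); m[:,:]=m
n,_,st,ce=cv2.connectedComponentsWithStats(m)
print([(ce[i]*[400/130,500/160],st[i][4]) for i in range(1,n) if st[i][4]>25])
print(robot.get_state()["tcp_pos"])
E
```

```text
2790 [ 42. 107. 153.] [151. 189. 491.]
[]
[0.428233   0.26032618 0.41008932]
```

View pics/in4.png

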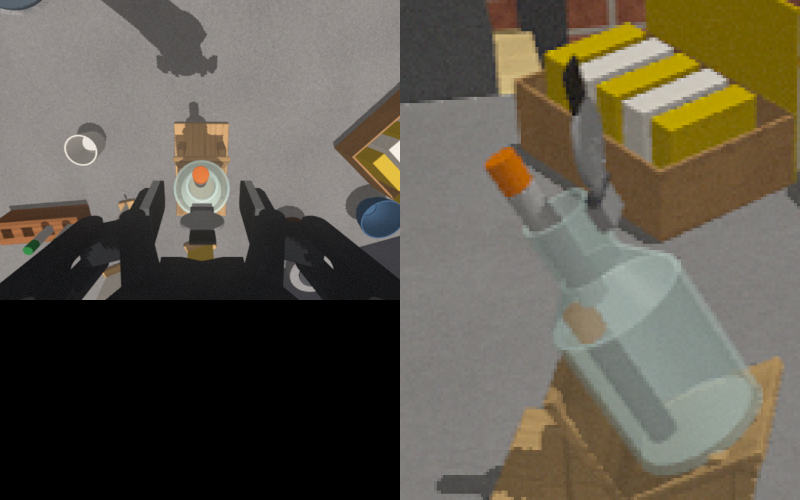

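Tube 2 has stopped with its end on tube 1's cap. Its own cap stands out of the neck at crop (508,172), and its lower end is at crop (590,290). I'll work out its pose in the jar's symmetry plane, then regrip, tilt and push.

```bash
python3 - <<'E'
from h import *
M=np.array([.5,.234,.229]);h=np.array([.943,-.332,0]);yj=np.array([.332,.943,0])
xj=.866*h+[0,0,.5];zj=-.5*h+[0,0,.866]
im=robot.capture("side"); top=robot.capture("top")
for c,st in blobs(im[60:200,190:320],(5,180,120),(18,255,255),8): print("cap blob",c+[190,60],st)
for c,st in blobs(top,(5,180,120),(18,255,255),8): print("top cap",c,st,onz("top",c,.28))
for nm,crop in(("captop",(500,161)),("capmid",(508,172)),("bottom",(592,290)),("t1cap",(583,316)),("t1bot",(660,435)),("rimlow",(528,232)),("rimhigh",(585,192))):
    uv=(190+(crop[0]-400)*.325,70+crop[1]*.32); o,d=ray("side",uv); X=o+d*((M-o)@yj)/(d@yj)
    print(nm,X.round(3),"xj",round((X-M)@xj*1000),"s",round((X-M)@zj*1000))
E
```

```text
cap blob [225.  124.6] [ 28  57  15  16 137]
top cap [394.6 269.3] [ 342  242  100   53 1926] [ 0.53284351 -0.18811672  0.28      ]
top cap [152.2 298.2] [145 291  16  16 179] [0.47129868 0.23665673 0.28      ]
captop [0.468 0.245 0.263] xj -13 s 46
capmid [0.473 0.244 0.255] xj -12 s 37
bottom [0.522 0.226 0.168] xj -11 s -64
t1cap [0.514 0.229 0.146] xj -28 s -80
t1bot [0.563 0.212 0.047] xj -33 s -191
rimlow [0.482 0.24  0.21 ] xj -26 s -7
rimhigh [0.521 0.227 0.244] xj 27 s 2
```

>>> step_arm(
  plan=[
    [0.6,0,0,-0.15,0],
    [0.6,0,0,-0.3,0],
    [0.6,0.05,-0.015,-0.4,0],
    [0.6,0.15,-0.05,-0.5,0],
    [0.6,0.15,-0.05,-0.5,0],
    [0.6,0.15,-0.05,-0.5,0],
    [0,0.15,-0.05,-0.5,0],
    [0,0.15,-0.05,-0.5,0],
  ],
)

```text
time_s: 22.75
tcp_pos: [0.4718, 0.2451, 0.2566]
tcp_rot: [3.14, 0.0, 2.805]
wrist_force: [-0.2, -0.5, 0.6]
opening: 0.023
gripper_force: 0.1
```

>>> step_arm(
  plan=[
    [0,0,0,0,0],
    [0,0,0,0,0],
    [0,0,0,0,0],
    [0,0,0,0,0],
  ],
)

```text
time_s: 23.15
tcp_pos: [0.4721, 0.245, 0.2567]
tcp_rot: [3.14, -0.0, 2.805]
wrist_force: [-3.1, 1.2, 6.2]
opening: 0.021
gripper_force: 30.7
```

>>> step_arm(
  plan=[
    [0,-0.006,0.002,0.012,0],
    [0,-0.006,0.002,0.012,0],
    [0,-0.018,0.006,0.004,0],
    [0,-0.031,0.011,-0.003,0],
    [0,-0.031,0.011,-0.003,0],
    [0,-0.031,0.011,-0.003,0],
  ],
)

```text
time_s: 23.75
tcp_pos: [0.4643, 0.2472, 0.2556]
tcp_rot: [3.14, 0.003, 2.803]
wrist_force: [3.2, -2.3, 3.8]
opening: 0.0211
gripper_force: 29.9
```

>>> step_arm(
  plan=[
    [0,0.012,-0.004,-0.015,0],
    [0,0.024,-0.009,-0.03,0],
    [0,0.037,-0.013,-0.046,0],
    [0,0.037,-0.013,-0.046,0],
  ],
)

```text
time_s: 24.15
tcp_pos: [0.4754, 0.2435, 0.2408]
tcp_rot: [3.141, 0.002, 2.803]
wrist_force: [5.7, -0.6, 0.8]
opening: 0.0214
gripper_force: 29.5
```

>>> step_arm(
  plan=[
    [0.6,0,0,0,0],
    [0.6,0,0,0,0],
    [0.6,0,0,0,0],
    [0.6,0,0,0,0],
    [0.6,-0.08,0.03,0.1,0],
    [0.6,-0.15,0.05,0.3,0],
    [0.6,-0.15,0.05,0.5,0],
    [0.6,-0.15,0.05,0.5,0],
  ],
)

```text
time_s: 24.95
tcp_pos: [0.4291, 0.2599, 0.3958]
tcp_rot: [3.135, 0.003, 2.806]
wrist_force: [0.4, 0.4, -0.1]
opening: 0.0512
gripper_force: 0.0
```

```bash
cat > chk.py <<'E'
from h import *
im=robot.capture("side"); top=robot.capture("top")
M=np.array([.5,.234,.229]);h=np.array([.943,-.332,0]);yj=np.array([.332,.943,0])
xj=.866*h+[0,0,.5];zj=-.5*h+[0,0,.866]
b=im[70:230,190:320]; print("bright", [(c+[190,70],st[4]) for c,st in blobs(b,(5,180,120),(18,255,255),8)])
hsv=cv2.cvtColor(b,cv2.COLOR_RGB2HSV); p=cv2.imread("pics/in3.png")[:,400:]
q=cv2.resize(b,(400,500),interpolation=3)[:,:,::-1]
# orange-ish inside jar: red minus blue
for n,i in(("ref",p),("now",q)):
    i=i.astype(int); m=((i[:,:,2]-i[:,:,0])>45)&((i[:,:,2]-i[:,:,1])>15); m[:190]=0; m[340:]=0; m[:,290:]=0
    k,_,st,ce=cv2.connectedComponentsWithStats(m.astype(np.uint8)); print(n,[(ce[j].round(),st[j].tolist()) for j in range(1,k) if st[j][4]>60])
d=cv2.absdiff(p,q).max(2)>30
k,_,st,ce=cv2.connectedComponentsWithStats(d.astype(np.uint8)); print("diff",[(ce[j].round(),st[j].tolist()) for j in range(1,k) if st[j][4]>150])
for c,st in blobs(top[:,120:260],(5,180,120),(18,255,255),8): print("top cap",c+[120,0],st)
s=robot.get_state();print(s["tcp_pos"],s["time_s"])
cv2.imwrite("pics/last.png",q)
E
python3 chk.py
```

```text
bright []
ref [(array([259., 210.]), [218, 190, 72, 50, 2642])]
now [(array([259., 211.]), [216, 190, 74, 50, 2635])]
diff [(array([211., 308.]), [191, 285, 40, 46, 1102])]
top cap [169.9 282.4] [ 49 280   3   5  12]
[0.42988001 0.25992872 0.39537704] 25.05
```

```bash
python3 - <<'E'
from h import *
M=np.array([.5,.234,.229]);h=np.array([.943,-.332,0]);yj=np.array([.332,.943,0])
xj=.866*h+[0,0,.5];zj=-.5*h+[0,0,.866]
p=cv2.imread("pics/in3.png")[:,400:];q=cv2.imread("pics/last.png")
d=cv2.absdiff(cv2.GaussianBlur(p,(0,0),3),cv2.GaussianBlur(q,(0,0),3)).max(2)>10
k,l,st,ce=cv2.connectedComponentsWithStats(d.astype(np.uint8))
for j in range(1,k):
    if st[j][4]>150:
        ys,xs=np.where(l==j); print(ce[j].round(),st[j].tolist(), "rows", [(y,xs[ys==y].min(),xs[ys==y].max()) for y in range(ys.min(),ys.max(),20)])
for crop in((211,308),(185,320)):
  for y in(0,.02,-.02):
    uv=(190+crop[0]*.325,70+crop[1]*.32); o,dd=ray("side",uv); X=o+dd*((M+y*yj-o)@yj)/(dd@yj)
    print(crop,y,"xj",round((X-M)@xj*1000),"s",round((X-M)@zj*1000))
E
```

```text
[244. 356.] [188, 284, 114, 149, 4814] rows [(284, np.int64(205), np.int64(212)), (304, np.int64(190), np.int64(229)), (324, np.int64(203), np.int64(231)), (344, np.int64(219), np.int64(252)), (364, np.int64(233), np.int64(265)), (384, np.int64(247), np.int64(280)), (404, np.int64(261), np.int64(295)), (424, np.int64(274), np.int64(297))]
(211, 308) 0 xj -6 s -82
(211, 308) 0.02 xj -17 s -92
(211, 308) -0.02 xj 4 s -73
(185, 320) 0 xj -29 s -83
(185, 320) 0.02 xj -40 s -93
(185, 320) -0.02 xj -18 s -73
```

Tube 2 now lies alongside tube 1, down to the floor. Its cap is at s ≈ -82 mm from the rim, the same as tube 1's. Next is the lid: close the fingers, pass over it, and come down behind.

>>> step_arm(
  plan=[
    [0,0,0,0.03,0],
    [0,0,0,0.03,0],
    [0,0.484,-0.175,0.03,0],
    [0,0.484,-0.175,0.03,0],
    [0,0.484,-0.175,0.03,0],
    [0,0.484,-0.175,0.03,0],
    [0,0.484,-0.175,0.03,0],
    [0,0.484,-0.175,0.03,0],
  ],
)

```text
time_s: 25.85
tcp_pos: [0.5731, 0.2072, 0.3991]
tcp_rot: [-3.141, -0.002, 2.805]
wrist_force: [0.1, 0.1, -0.1]
opening: 0.0
gripper_force: 0.0
```

>>> step_arm(
  plan=[
    [0,0,0,-0.1,0],
    [0,0,0,-0.2,0],
    [0,0,0,-0.265,0],
    [0,0,0,-0.265,0],
    [0,0,0,-0.265,0],
  ],
)

```text
time_s: 26.35
tcp_pos: [0.5734, 0.2074, 0.3214]
tcp_rot: [3.141, -0.0, 2.806]
wrist_force: [0.5, -0.3, 0.5]
opening: 0.0003
gripper_force: 0.0
```

>>> step_arm(
  plan=[
    [0,-0.1,0.035,0,0],
    [0,-0.138,0.049,0,0],
    [0,-0.173,0.061,0,0],
    [0,-0.204,0.072,0,0],
    [0,-0.236,0.083,-0.02,0],
    [0,-0.264,0.093,-0.04,0],
    [0,-0.264,0.093,-0.04,0],
  ],
)

```text
time_s: 27.05
tcp_pos: [0.4932, 0.2348, 0.3074]
tcp_rot: [-3.14, -0.002, 2.806]
wrist_force: [0.2, 0.2, 0.2]
opening: -0.0001
gripper_force: 0.0
```

>>> step_arm(
  plan=[
    [0,-0.02,0.007,-0.03,0],
    [0,-0.038,0.013,-0.063,0],
    [0,-0.05,0.017,-0.1,0],
    [0,-0.058,0.02,-0.13,0],
    [0,-0.058,0.02,-0.13,0],
  ],
)

```text
time_s: 27.55
tcp_pos: [0.4763, 0.2398, 0.2676]
tcp_rot: [-3.138, -0.003, 2.805]
wrist_force: [0.1, 0.1, -0.2]
opening: 0.0001
gripper_force: 0.0
```

```bash
python3 - <<'E'
from h import *
b=robot.capture("side")[70:230,190:320]; p=cv2.imread("pics/in3.png")[:,400:]
q=cv2.resize(b,(400,500),interpolation=3)[:,:,::-1]
for x,y in((173,80),(185,120),(192,160)): print(p[y-3:y+3,x-3:x+3].mean((0,1)).round(),q[y-3:y+3,x-3:x+3].mean((0,1)).round())
E
```

```text
[28. 33. 36.] [104. 119. 124.]
[ 96.  99. 101.] [104. 124. 139.]
[103. 106. 107.] [ 49.  76. 101.]
```

The tab and lid are gone from their old pixels, so the lid has swung. I'll press it down gradually.

>>> step_arm(
  plan=[
    [0,-0.01,0.003,-0.02,0],
    [0,-0.019,0.007,-0.04,0],
    [0,-0.019,0.007,-0.06,0],
    [0,-0.019,0.007,-0.08,0],
    [0,-0.019,0.007,-0.08,0],
  ],
)

```text
time_s: 28.1
tcp_pos: [0.4713, 0.2421, 0.2445]
tcp_rot: [-3.14, -0.001, 2.804]
wrist_force: [0.5, -0.0, 0.2]
opening: 0.0
gripper_force: 0.0
```

>>> step_arm(
  plan=[
    [0,0,0,-0.01,0],
    [0,0,0,-0.01,0],
  ],
)

```text
time_s: 28.3
tcp_pos: [0.4717, 0.2423, 0.2423]
tcp_rot: [-3.141, -0.0, 2.804]
wrist_force: [-0.5, -0.2, 0.3]
opening: 0.0002
gripper_force: 0.0
```

Tip is at about -1 mm, so the stop should be close; 2 mm steps from here.

>>> step_arm(
  plan=[
    [0,0,0,-0.007,0],
    [0,0,0,-0.007,0],
  ],
)

```text
time_s: 28.5
tcp_pos: [0.4719, 0.2423, 0.2404]
tcp_rot: [3.142, -0.0, 2.804]
wrist_force: [0.4, 0.4, 0.3]
opening: 0.0001
gripper_force: 0.0
```

>>> step_arm(
  plan=[
    [0,0,0,-0.007,0],
    [0,0,0,-0.007,0],
  ],
)

```text
time_s: 28.7
tcp_pos: [0.4718, 0.2423, 0.2383]
tcp_rot: [-3.142, -0.0, 2.804]
wrist_force: [-0.3, 0.2, 0.5]
opening: -0.0001
gripper_force: 0.0
```

>>> step_arm(
  plan=[
    [0,0,0,-0.007,0],
    [0,0,0,-0.007,0],
  ],
)

```text
time_s: 28.9
tcp_pos: [0.4721, 0.2424, 0.2377]
tcp_rot: [3.141, -0.0, 2.804]
wrist_force: [-1.5, -1.7, 9.0]
opening: 0.0003
gripper_force: 4.1
```

>>> step_arm(
  plan=[
    [0,0,0,-0.007,0],
    [0,0,0,-0.007,0],
  ],
)

```text
time_s: 29.1
tcp_pos: [0.4722, 0.2425, 0.2373]
tcp_rot: [3.14, 0.0, 2.804]
wrist_force: [-6.5, -3.4, 18.5]
opening: -0.0
gripper_force: 8.9
```

```bash
python3 - <<'E'
from h import *
M=np.array([.5,.234,.229]);h=np.array([.943,-.332,0]);yj=np.array([.332,.943,0])
xj=.866*h+[0,0,.5];zj=-.5*h+[0,0,.866]
s=robot.get_state();print(s["tcp_pos"],s["wrist_force"])
w=robot.capture("wrist");b=robot.capture("side");p=cv2.imread("pics/side0.png")[:,:,::-1]
# where the dark tab should be if shut / at other angles
for a in(0,.15,.3,.5,.8):
    H=M+.036*xj+.002*zj; u=-np.cos(a)*xj+np.sin(a)*zj; n=np.sin(a)*xj+np.cos(a)*zj
    r=[]
    for y in(-.012,0,.012):
        X=H+.08*u+.005*n+y*yj; c=proj("side",X).round().astype(int); r.append((c.tolist(),b[c[1],c[0]].tolist(),p[c[1],c[0]].tolist()))
    print(a,r)
sub=b[110:170,200:290]; g=sub.max(2); m=(g<60).astype(np.uint8)
k,_,st,ce=cv2.connectedComponentsWithStats(m);print([(ce[j]+[200,110],st[j].tolist()) for j in range(1,k) if st[j][4]>8])
E
```

```text
[0.47223416 0.2424509  0.23728615] [-6.52778601 -3.42403215 18.53146442]
0 [([220, 145], [39, 34, 34], [126, 124, 120]), ([221, 142], [33, 36, 31], [127, 125, 122]), ([222, 139], [34, 33, 32], [128, 124, 124])]
0.15 [([217, 140], [129, 126, 123], [128, 125, 123]), ([218, 137], [128, 125, 123], [128, 127, 123]), ([220, 134], [47, 49, 48], [132, 129, 126])]
0.3 [([215, 135], [134, 132, 129], [130, 127, 124]), ([216, 132], [129, 128, 125], [123, 121, 121]), ([218, 129], [109, 112, 108], [129, 129, 124])]
0.5 [([214, 129], [132, 128, 125], [130, 127, 125]), ([215, 126], [27, 28, 25], [128, 127, 123]), ([217, 123], [35, 36, 40], [126, 122, 119])]
0.8 [([215, 118], [53, 51, 47], [126, 123, 120]), ([216, 115], [70, 71, 70], [127, 124, 122]), ([218, 113], [53, 52, 52], [125, 122, 120])]
[(array([221.53350515, 121.45876289]), [8, 0, 25, 30, 388]), (array([251.63636364, 133.90909091]), [50, 23, 4, 3, 11]), (array([221.63265306, 144.36734694]), [17, 31, 11, 8, 49])]
```

The wrist force has risen against a hard stop, and the dark tab is at side pixels (221,144), where the shut position (220–222, 139–145) projects. So the lid is shut. I'll retreat and check again.

>>> step_arm(
  plan=[
    [0,0,0,0.1,0],
    [0,0,0,0.3,0],
    [0,-0.1,0.03,0.5,0],
    [0,-0.1,0.03,0.5,0],
    [0,-0.1,0.03,0.5,0],
    [0,-0.1,0.03,0.5,0],
    [0,-0.1,0.03,0.5,0],
  ],
)

```text
time_s: 29.9
tcp_pos: [0.4416, 0.2507, 0.3827]
tcp_rot: [-3.139, -0.001, 2.804]
wrist_force: [0.0, 0.3, -0.8]
opening: -0.0
gripper_force: 0.0
```

```bash
python3 - <<'E'
from h import *
s=robot.get_state();print(s["tcp_pos"],s["wrist_force"],s["joint_vel"].round(3))
b=robot.capture("side");sub=b[110:170,200:290]; m=(sub.max(2)<60).astype(np.uint8)
k,_,st,ce=cv2.connectedComponentsWithStats(m);print([(ce[j]+[200,110],st[j].tolist()) for j in range(1,k) if st[j][4]>8])
q=cv2.resize(b[70:230,190:320],(400,500),interpolation=3)[:,:,::-1]; p=cv2.imread("pics/last.png")
d=cv2.absdiff(cv2.GaussianBlur(p,(0,0),3),cv2.GaussianBlur(q,(0,0),3)).max(2)[285:450,170:310]; print("tubes moved px",(d>12).sum())
t=robot.capture("top"); print([(c,st[4]) for c,st in blobs(t[:,300:480],(50,150,40),(85,255,255))])
E
```

```text
[0.441629   0.25071261 0.38268949] [ 0.00284038  0.27138143 -0.82829155] [ 0.002  0.009  0.001  0.002 -0.001  0.003 -0.001]
[(array([251.4, 133.9]), [50, 22, 4, 4, 10]), (array([222.34375, 143.1875 ]), [17, 28, 11, 11, 64])]
tubes moved px 0
[(array([ 59.8, 254. ]), np.int32(89)), (array([ 84.2, 261. ]), np.int32(89))]
```

The lid stays shut, the tubes are still, and the greens have not moved. Handing in.

```bash
python3 -c "
from rig import robot
print(robot.close_job())"
```

```text
the job is handed in; nothing more can be done
None
```

Both orange-capped tubes went into the jar one after the other and lie inside it, the lid is shut, and the green tubes stayed in place; the job is handed in at about 30 s, and no verdict was returned.

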